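Load a fiddle soundboard in the bench press

ROBOT

A 7-joint arm with a two-finger parallel gripper is mounted at the origin on the work surface. World frame = base frame: x ahead of the robot, y to its left, z up, the work surface at z = 0. Lengths are in m, angles in rad, forces in N, time in s.
With the tool pointing down it reaches from about 0.35 to 0.9 m from the base axis. Payload 8.1 kg.
Tool frame: the origin (TCP) lies midway between the tips of the shut fingers; the grasp point (between the pads) lies 19 mm behind it; z points along the fingers, y is the line along which they close (so a half turn about z gives the same grasp; the last joint's range is limited). The gripper opens to 85 mm and grips with 20 to 120 N. Pads are 22 mm wide; open, the fingers measure 114 mm over their backs; the gripper's body (76 mm by 85 mm) begins 54 mm behind the grasp point. The pads swing forward as they close: fully open they stand 13 mm farther back than shut.
Start: joints at [-1.45, 0.434, 0.025, 1.573, -0.012, 1.134, -0.075], TCP at [0.139, 0.609, 0.231] pointing down, gripper open.
Joint ranges: [-2.62, 2.62], [-0.44, 2.09], [-1.27, 1.32], [0.08, 2.57], [-1.32, 4.46], [0.12, 2], [-2.74, 2.74]. Speed limits (rad/s): [2.22, 2.22, 3.01, 3.01, 3.14, 3.14, 3.14].

INTERFACE

Orientations are given as a unit quaternion [w, x, y, z].
In Python, from bench import robot gives the robot as it stands. The module is installed in compiled form; this text tells all that it offers.
- The arm moves only by the shell command python3 -m pendant 'ROWS' [OPENING]. ROWS is a JSON object whose one key "steps" holds a list of rows, each an object of numbers: "tx", "ty", "tz": the shift along the world's x, y, z in cm; "rx", "ry", "rz": the turn, a rotation vector about the world's x, y, z in rad. A call has 1 to 10 rows; each row is the pose to reach, as a shift and turn from the pose commanded when the call began; what a row does not reach only later rows make up. A row lasts 1/8 s, in which the tool goes at most 62.5 mm and 10.7 degrees, less where a joint would pass 70% of its speed; a pose out of reach is approached as far as the arm can. A call with a gripper value outside its range is refused whole. OPENING is the opening, from 0 (shut) to 1 (fully open), set as the call begins (- or left out, the last holds). The fingers move at their own pace and stop on an object; the grip force is fixed at half the most. Time passes only in rows, so rows that repeat a pose let the fingers close. It gives the time, the measured TCP pose, the force, the opening and the grip force at its end, in the units of the state.
- robot.read_state(): the state, without advancing time (a new reading comes with each control period).
- robot.grab_frame(name): name is "scene" or "top" or "wrist"; returns the picture (384x512x3 uint8, red, green, blue); there is no depth.
- robot.get_calibration(name): a dict with "fx", "fy", "cx", "cy" (pixels), "R" (3x3) and "t" (3): a world point X has camera coordinates R X + t; the wrist camera has in their place "T_tool_cam" (4x4, takes a point from camera to tool coordinates, whose origin is the TCP and whose axes are the flange's). Camera axes: x right, y down, z forward; pixel columns grow to the right and rows downward; lengths in m; the calibration is good to about 2 mm. A picture is of the moment at which its call begins: read the wrist's pose just before it. get_calibration takes no time and is no camera call.
- robot.finish_job(): hands the job in; it is judged then, once.
Trained networks look in the newest picture that a camera, given by its name, has taken for a name from the list of things; names that differ only in an ending like _2 or _b are one class to them, and where a whole thing is asked for, a point or a joint stands for the part that bears it (a point fixed in the world has none). Each returns a list of dicts, best first, with "p" (0 to 1); they miss things now and then, are a little off and sometimes report something else, mostly with a low value. They report only what shows in the picture. A call takes as long as a camera call.
- robot.look_for(label, camera): "at" ([column, row] as shares, 0 to 1, of the picture: columns of its width, rows of its height, amid what is visible of it).
The state is a dict: "t": time; "qpos": joint angles; "joint_vel": joint speeds; "joint_torque": joint torques, N m; "ee_pos": TCP position; "ee_rot": TCP orientation; "ft_force": force on the tool from outside, world axes, zero at the start; "torque": the same for the moment, N m; "width": finger opening in m; "grasp_force": force on a finger pad.
Only numpy, scipy, OpenCV 4.12 (cv2) and the standard library are available. Lean on these libraries where they do the work, as an engineer would, in place of code of your own. Each camera call takes 0.05 s, during which the arm holds its last target. There are 200 camera calls.

TASK

Put the test load on the fiddle soundboard that lies in the bench press. Turn the coarse outer ring clockwise until the pressing foot just touches the board and the load needle lifts off its rest, staying below 5 N, then let go of the ring and wind the rest of the load on with the fine inner knob until the needle stands on the long top mark of the dial, 10 N. Never let the load pass 12 N, do not shift the board or the things lying on and beside the press, and let go of the press with the load left on.

Things in the scene. Friction and masses are not known exactly. Their poses are not given: they have to be found in the camera images.
- press: Fixed grey bench press. Origin on the bench top under the common vertical axis of ring, knob, spindle and foot. Base spans x -180..180, y -100..160 mm, 22 mm high. Column 38 mm thick at y = 115 mm; its arm (top at z = 189 mm) reaches over to the axis, with a boss 38 mm in diameter on top (up to z = 200). Ring and knob sit on a steel screw sleeve, 24 mm in diameter, that rises out of the boss.
- coarse_ring (a joint): Coarse outer ring: black, ribbed, round, 58 mm in diameter, 20 mm high. Value grows from 0 to 6 rad clockwise seen from above; it screws down and carries fine knob, dial and foot down with it, 1.5 mm per rad (once the foot touches, about 25 N more load per rad). Starts at 0 to 0.65 rad, foot 2 to 5 mm above the board. Friction 0.12 N m; stays where left, even under load. White line on its top.
- coarse_grip (a point): On the knob axis at the ring's grasp height, 12 mm above the ring's underside and 8 mm below its top face; 234 mm above the bench when the ring's value is 0, lower by 1.5 mm per rad. The fine knob rises 39 mm above this point, between the fingers.
- fine_knob (a joint): Fine inner knob: bare metal, ribbed, round, 26 mm in diameter, 29 mm high, coaxial, on top of the ring. Value grows from 0 to 6 rad clockwise seen from above; it lowers the foot 0.2 mm per rad (about 3.4 N more load per rad once it touches) and keeps its own height. Starts wound back, 0 to 0.15 rad. Friction 0.045 N m; stays where left. The ring does not turn with it unless rubbed.
- fine_grip (a point): On the knob axis at the fine knob's grasp height, 6 mm below the knob's top and 25 mm above the ring's top face: fingertips that reach more than 25 mm below it rub on the ring. 33 mm above coarse_grip; goes up and down with the ring.
- load_needle (a joint): Needle of the load dial: 0 rad at rest (no load), 0.25 rad per newton of load, clockwise seen facing the dial; 5 N = 1.25 rad, 10 N = 2.5 rad, straight up on the dial face. A mark every 2 N from 0 to 20 N, the marks at 0, 10 and 20 N long.
- dial_centre (a point): Centre of the face of the load dial, 86 mm in diameter, which hangs on the spindle 100 mm to the press's +x side, 65 mm above the unloaded foot's underside, facing +x and 45 degrees up. Needle 34 mm long from here.
- foot: Black round rubber pressing foot, 20 mm in diameter, 6 mm thick, origin at the centre of its underside, on the knob axis under the arm; carried by a spring plunger (stiff: 20 N per mm) at the end of the spindle, so it gives upward against the spring when it meets the board.
- soundboard: Loose pale wooden fiddle soundboard, about 315 x 90 mm and 4 mm thick, round at one end, lying flat on the two rests, along the press's x; origin at the centre of its underside. Its height differs from day to day by up to 1.5 mm.
- rests: Two bars across the base, 105 mm either side of the knob axis, with rubber tops 69.5 mm above this body's origin; the soundboard lies on them. Fixed.
- weight: Bystander: brass weight 38 mm in diameter, 44 mm high, on the base plate; origin under its centre.
- caliper: Bystander: steel dial caliper about 150 x 60 x 13 mm lying beside the base; origin on the underside of its beam.
- chisel: Bystander: wood-handled chisel 240 mm long lying beside the base; origin on its underside near the middle.

How it is judged:
On the way, in this order (a step that is already met when the one before it is completed fails the run):
1. the foot, brought down by the coarse ring, rests lightly on the board: load between 0.4 and 5.2 N with the fine knob still wound back (contact force between foot and soundboard between 0.4 and 5.2 N and value of joint fine_knob below 0.4 rad), for 0.3 s.
2. the fine knob has brought the load to 10 N, within 1 N (contact force between foot and soundboard between 9 and 11 N and value of joint fine_knob above 0.9 rad), for 0.3 s.
At the end, for the whole second after the job is handed in: The foot stands on the soundboard with a load of 10 N within 1 N, the last of it put on with the fine knob (which has passed 0.9 rad), the board still within 6 mm of where it lay and at rest, and both knobs let go (all of step 2 and distance of soundboard from where it was at the start of the episode below 0.006 m and linear speed of soundboard below 0.01 m/s); the robot touches nothing.
It fails at once if the load on the board passes 12 N (fails above 12.5 N) (contact force between foot and soundboard above 12.5 N).
It fails at once if the coarse ring alone loads the board beyond 5 N (fails above 6 N while the fine knob is still wound back) (contact force between foot and soundboard above 6 N and value of joint fine_knob below 0.2 rad).
It fails at once if the soundboard is shifted by more than 8 mm (distance of soundboard from where it was at the start of the episode above 0.008 m).
It fails at once if the weight on the base or the caliper or chisel beside it is shifted by more than 15 mm (distance of any of weight, caliper, chisel from where it was at the start of the episode above 0.015 m).
It also fails if it takes over 67 s, if anything falls off the work surface, if the arm or the gripper's body presses on something with over 40 N, if the wrist force passes 120 N, or if a joint passes its speed limit or range.

## Working session

There is one attempt and no reset: what is moved stays moved. The work goes in short steps, Python scripts to look and compute and a shell command to move; the robot and the scene stay as the last step left them, time stands still between calls to the robot, and variables do not carry over. Pictures are saved under pics/ and viewed, at most 10 in all, crops included, and the job is handed in when it is done.

```bash
mkdir -p pics; python3 - <<'E'
from bench import robot
import cv2,numpy as np
s=robot.read_state();print(s['t'],s['ee_pos'],s['ee_rot'],s['width'])
ims=[]
for c in ("scene","top"):
    im=robot.grab_frame(c);ims.append(im)
    for l in ("coarse_ring","fine_knob","coarse_grip","fine_grip","dial_centre","press","soundboard","foot","load_needle","weight"):
        r=robot.look_for(l,c)[:2]
        print(c,l,[(round(x['p'],2),round(x['at'][0]*512,1),round(x['at'][1]*384,1)) for x in r])
    k=robot.get_calibration(c);print({a:np.round(b,4).tolist() for a,b in k.items()})
    cv2.imwrite(f'pics/{c}0.png',cv2.resize(im[:,:,::-1],(800,600),interpolation=cv2.INTER_CUBIC))
k=robot.get_calibration("wrist");print({a:np.round(b,4).tolist() for a,b in k.items()})
print(robot.read_state()['t'])
E
```

```text
0.0 [0.13865015 0.60892163 0.23052016] [-1.73231404e-05  1.11697136e-01  9.93741981e-01 -7.90553684e-04] 0.08541912283746766
scene coarse_ring [(0.69, 187.3, 194.7)]
scene fine_knob [(0.72, 186.0, 181.2), (0.72, 204.7, 270.9)]
scene coarse_grip [(0.86, 186.8, 191.0), (0.7, 185.4, 180.9)]
scene fine_grip [(0.59, 186.2, 179.8)]
scene dial_centre [(0.91, 198.1, 247.2)]
scene press [(0.87, 208.2, 260.1)]
scene soundboard [(0.8, 204.0, 272.5), (0.17, 188.3, 180.1)]
scene foot [(0.35, 202.0, 271.6)]
scene load_needle [(0.51, 131.7, 276.6)]
scene weight []
{'fx': 410.4408, 'fy': 410.4408, 'cx': 251.098, 'cy': 196.2968, 'R': [[0.4184, 0.9082, 0.0002], [0.5528, -0.2545, -0.7935], [-0.7206, 0.3321, -0.6086]], 't': [-0.3046, -0.1227, 1.3929]}
top coarse_ring [(0.8, 334.5, 204.6)]
top fine_knob [(0.82, 341.2, 202.9)]
top coarse_grip []
top fine_grip [(0.78, 343.7, 203.7), (0.65, 231.6, 213.6)]
top dial_centre [(0.63, 336.6, 158.8)]
top press [(0.66, 297.1, 198.7)]
top soundboard [(0.63, 318.5, 230.1)]
top foot [(0.35, 259.8, 260.5)]
top load_needle []
top weight [(0.79, 259.2, 260.3)]
{'fx': 357.632, 'fy': 357.632, 'cx': 259.6473, 'cy': 195.1097, 'R': [[-0.0145, -0.9998, -0.0161], [-0.9992, 0.0151, -0.0368], [0.037, 0.0156, -0.9992]], 't': [0.0984, 0.5361, 0.8467]}
{'fx': 334.3636, 'fy': 334.3636, 'cx': 256.5209, 'cy': 197.5472, 'T_tool_cam': [[0.0001, -0.9532, -0.3023, 0.0769], [1.0, -0.0005, 0.0019, 0.0008], [-0.0019, -0.3023, 0.9532, -0.143], [0.0, 0.0, 0.0, 1.0]]}
1.1
```

View pics/scene0.png

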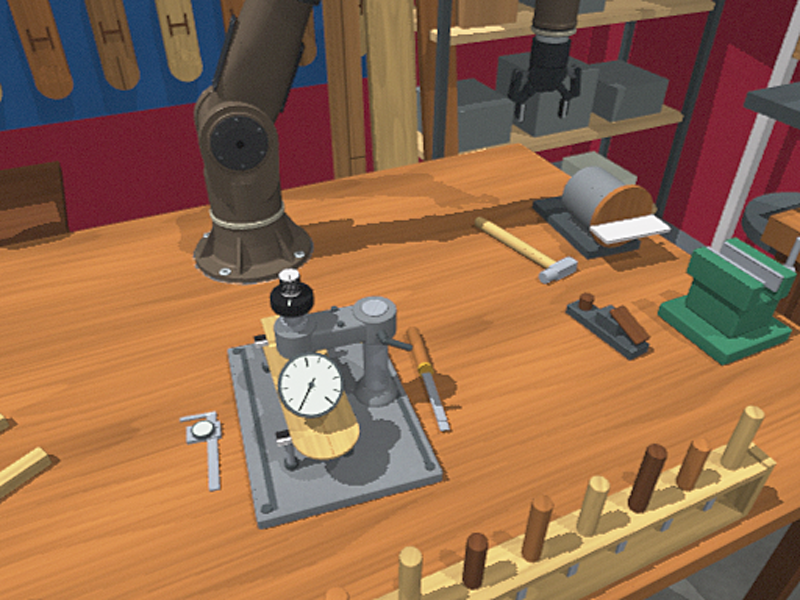

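View pics/top0.png

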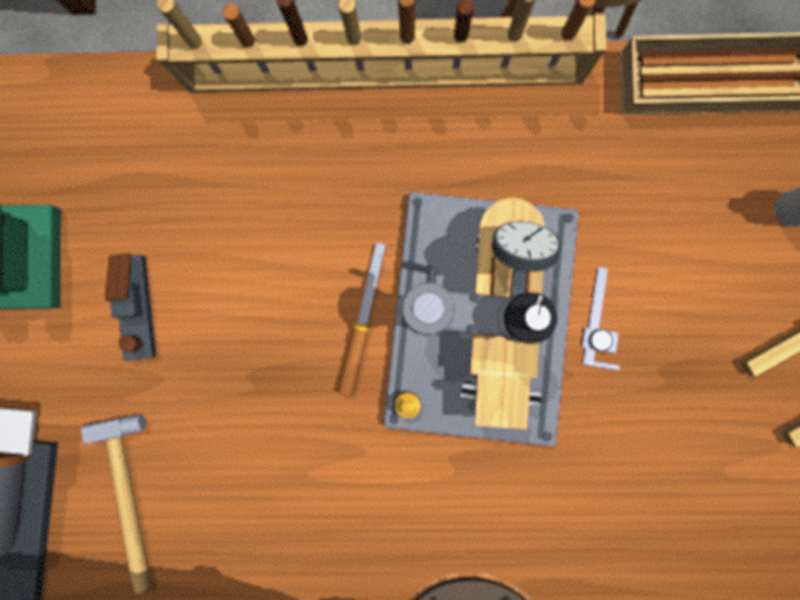

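The scene camera shows the ring at about (187,190), the knob at (186,177) and the dial at (198,246), with its needle at rest pointing lower left. The top camera shows the ring at (339,203) and the knob top at (344,203). The dial lies on the far side (+x) and the column on +y.

```bash
cat > h.py <<'E'
from bench import robot
import numpy as np, cv2
def ray(c,u,v):
    k=robot.get_calibration(c);R=np.array(k['R']);t=np.array(k['t'])
    return -R.T@t, R.T@np.array([(u-k['cx'])/k['fx'],(v-k['cy'])/k['fy'],1])
def atz(c,u,v,z):
    o,d=ray(c,u,v);return o+d*(z-o[2])/d[2]
def proj(c,X):
    k=robot.get_calibration(c);p=np.array(k['R'])@X+np.array(k['t']);return np.array([k['fx']*p[0]/p[2]+k['cx'],k['fy']*p[1]/p[2]+k['cy']])
def projw(X,s):
    from scipy.spatial.transform import Rotation as Ro
    k=robot.get_calibration('wrist');q=s['ee_rot'];R=Ro.from_quat([q[1],q[2],q[3],q[0]]).as_matrix()
    T=np.array(k['T_tool_cam']);p=R.T@(np.array(X)-s['ee_pos']);p=T[:3,:3].T@(p-T[:3,3])
    return np.array([k['fx']*p[0]/p[2]+k['cx'],k['fy']*p[1]/p[2]+k['cy']])
E
python3 - <<'E'
from h import *
print('ring top',atz('top',339.2,203.5,.242),'knob top',atz('top',343.9,203.6,.273))
print('scene knob top',atz('scene',185,174,.273),'ring',atz('scene',187,187,.242))
def tri(a,b):
    (o1,d1),(o2,d2)=a,b
    s=np.linalg.lstsq(np.c_[d1,-d2],o2-o1,rcond=None)[0];p,q=o1+s[0]*d1,o2+s[1]*d2;return (p+q)/2,np.linalg.norm(p-q)
print(tri(ray('scene',185,174.5),ray('top',343.9,203.6)))
print('dial',tri(ray('scene',198.4,246.5),ray('top',337.3,156)))
E
```

```text
ring top [ 0.51218375 -0.05159557  0.242     ] knob top [ 0.51158488 -0.05296798  0.273     ]
scene knob top [ 0.50843504 -0.04863411  0.273     ] ring [ 0.51171352 -0.04845629  0.242     ]
(array([ 0.51209163, -0.05112486,  0.2749801 ]), np.float64(0.002951113259862551))
dial (array([ 0.60766052, -0.06486332,  0.16088215]), np.float64(0.0038173842974479166))
```

```bash
python3 -m pendant '{"steps":[{"tx":3,"ty":-3,"tz":4},{"tx":6,"ty":-9,"tz":9},{"tx":9,"ty":-14,"tz":12},{"tx":12,"ty":-20,"tz":13},{"tx":15,"ty":-26,"tz":14},{"tx":18,"ty":-31,"tz":14},{"tx":21,"ty":-36,"tz":14},{"tx":24,"ty":-42,"tz":14},{"tx":27,"ty":-47,"tz":14},{"tx":29,"ty":-52,"tz":14}]}' 1
python3 -c "
from bench import robot
s=robot.read_state();print(s['qpos'],s['ee_pos'],s['ee_rot'])"
```

```text
[-1.44956817  0.43450397  0.02500719  1.57320735 -0.01158945  1.13398465
 -0.07515302] [0.13876424 0.6094163  0.23131761] [1.31208304e-05 1.11750192e-01 9.93736330e-01 2.05059359e-05]validation failed for argument at $.st...
```

```bash
python3 -m pendant '{"steps":[{"tx":3,"ty":-3,"tz":4,"rx":0,"ry":0,"rz":0},{"tx":6,"ty":-9,"tz":9,"rx":0,"ry":0,"rz":0},{"tx":9,"ty":-14,"tz":12,"rx":0,"ry":0,"rz":0},{"tx":12,"ty":-20,"tz":13,"rx":0,"ry":0,"rz":0},{"tx":15,"ty":-26,"tz":14,"rx":0,"ry":0,"rz":0},{"tx":18,"ty":-31,"tz":14,"rx":0,"ry":0,"rz":0},{"tx":21,"ty":-36,"tz":14,"rx":0,"ry":0,"rz":0},{"tx":24,"ty":-42,"tz":14,"rx":0,"ry":0,"rz":0},{"tx":27,"ty":-47,"tz":14,"rx":0,"ry":0,"rz":0},{"tx":29,"ty":-52,"tz":14,"rx":0,"ry":0,"rz":0}]}' 1
python3 -c "
from bench import robot
s=robot.read_state();print(s['qpos'],s['ee_pos'],s['ee_rot'])"
```

```text
t: 2.35
ee_pos: [0.4229, 0.1021, 0.3716]
ee_rot: [0.0, 0.112, 0.994, 0.0]
ft_force: [0.9, 0.1, -0.1]
width: 0.0856
grasp_force: 0.0
[-8.10671427e-01 -4.04851194e-03  4.57797507e-01  1.79168184e+00
  1.48458568e-03  1.35237977e+00  9.93936928e-01] [0.42287886 0.10212927 0.37164737] [4.43599650e-04 1.11598241e-01 9.93753222e-01 4.12563634e-04]
```

```bash
python3 -m pendant '{"steps":[{"tx":3,"ty":-5,"tz":0,"rx":0,"ry":0,"rz":0.18},{"tx":6,"ty":-10,"tz":0,"rx":0,"ry":0,"rz":0.36},{"tx":8.3,"ty":-14,"tz":0,"rx":0,"ry":0,"rz":0.54},{"tx":8.3,"ty":-14,"tz":0,"rx":0,"ry":0,"rz":0.72},{"tx":8.3,"ty":-14,"tz":0,"rx":0,"ry":0,"rz":0.9},{"tx":8.3,"ty":-14,"tz":0,"rx":0,"ry":0,"rz":1.08},{"tx":8.3,"ty":-14,"tz":0,"rx":0,"ry":0,"rz":1.26},{"tx":8.3,"ty":-14,"tz":0,"rx":0,"ry":0,"rz":1.44},{"tx":8.3,"ty":-14,"tz":0,"rx":0,"ry":0,"rz":1.62},{"tx":8.3,"ty":-14,"tz":0,"rx":0,"ry":0,"rz":1.8}]}' 1
python3 - <<'E'
from h import *
s=robot.read_state();print(s['qpos'],s['ee_pos'],s['ee_rot'])
im=robot.grab_frame('wrist')
for l in ("coarse_ring","fine_knob","fine_grip","coarse_grip"): print(l,[(x['p'],x['at'][0]*512,x['at'][1]*384) for x in robot.look_for(l,'wrist')[:2]])
for z in (.273,.242): print('exp',z,projw([.5115,-.051,z],s))
cv2.imwrite('pics/w1.png',im[:,:,::-1])
E
```

```text
t: 3.6
ee_pos: [0.5047, -0.0364, 0.3595]
ee_rot: [-0.019, -0.586, 0.81, 0.0]
ft_force: [-0.4, 0.5, -0.8]
width: 0.0853
grasp_force: 0.0
[ 0.08577595  0.18561478 -0.16245726  1.61062788  0.05031301  1.38144265
  2.73933778] [ 0.50473267 -0.03639409  0.35951002] [-1.93646134e-02 -5.86318077e-01  8.09849324e-01  4.43366442e-04]
coarse_ring [(0.89, 236.9024, 165.00480000000002)]
fine_knob [(0.93, 237.9776, 182.784)]
fine_grip [(0.96, 236.1856, 184.0896), (0.27, 319.5904, 265.3824)]
coarse_grip [(0.96, 239.2064, 166.5024)]
exp 0.273 [238.82313885 189.75465806]
exp 0.242 [239.8253937 180.0019666]
```

View pics/w1.png

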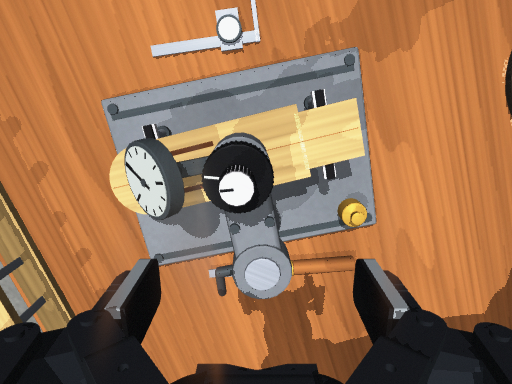

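```bash
python3 -m pendant '{"steps":[{"tx":0,"ty":0,"tz":0,"rx":0,"ry":0,"rz":-0.18},{"tx":0,"ty":0,"tz":0,"rx":0,"ry":0,"rz":-0.36},{"tx":0,"ty":0,"tz":0,"rx":0,"ry":0,"rz":-0.45},{"tx":0,"ty":0,"tz":0,"rx":0,"ry":0,"rz":-0.45},{"tx":0,"ty":0,"tz":0,"rx":0,"ry":0,"rz":-0.45}]}' 1
python3 - <<'E'
from h import *
from scipy.optimize import least_squares
s=robot.read_state();print(s['qpos'],s['ee_pos'],s['ee_rot'])
im=robot.grab_frame('wrist');g=cv2.cvtColor(im,cv2.COLOR_RGB2GRAY)
for l in ("coarse_ring","fine_knob"): print(l,[(x['p'],x['at'][0]*512,x['at'][1]*384) for x in robot.look_for(l,'wrist')[:2]])
e=projw([.5115,-.051,.273],s);print('exp',e,projw([.5115,-.051,.242],s))
u,v=e.round().astype(int);x0,y0=u-60,v-60
m=(g[y0:y0+120,x0:x0+120]>190).astype(np.uint8)
n,_,st,c=cv2.connectedComponentsWithStats(m)
for i in range(1,n):
    if st[i,4]>60: print('bright',st[i],c[i]+[x0,y0])
J=lambda d:None
for d in ((.001,0),(0,.001)): print(d,projw([.5115+d[0],-.051+d[1],.273],s)-e)
cv2.imwrite('pics/w2.png',cv2.resize(im[y0:y0+120,x0:x0+120,::-1],(480,480),interpolation=cv2.INTER_NEAREST));print(x0,y0)
E
```

```text
t: 4.47
ee_pos: [0.5049, -0.0363, 0.3597]
ee_rot: [-0.019, -0.391, 0.92, 0.005]
ft_force: [0.9, 0.2, 0.7]
width: 0.0856
grasp_force: 0.0
[ 0.04312205  0.18600878 -0.09770147  1.60861468  0.02264903  1.38598638
  2.31659769] [ 0.50493962 -0.036259    0.35966795] [-0.01862264 -0.39102058  0.92018241  0.00452098]
coarse_ring [(0.89, 236.8, 172.9152)]
fine_knob [(0.7, 231.1168, 191.3856)]
exp [232.66971251 197.36678194] [234.34047163 186.85745409]
bright [  0   0  59  46 463] [200.29157667 154.86609071]
bright [77  0 17 10 97] [257.         140.16494845]
bright [ 85   0  35  24 522] [274.88314176 145.96360153]
bright [101  15  19  21 216] [284.01388889 162.7962963 ]
bright [  0  38  25  19 133] [186.2406015  186.19548872]
bright [ 40  44  34  34 846] [230.07919622 196.88179669]
bright [  0  79  16  35 315] [178.92380952 236.43492063]
(0.001, 0) [-0.98099521  0.93303822]
(0, 0.001) [0.98396385 0.95338882]
173 137
```

View pics/w2.png

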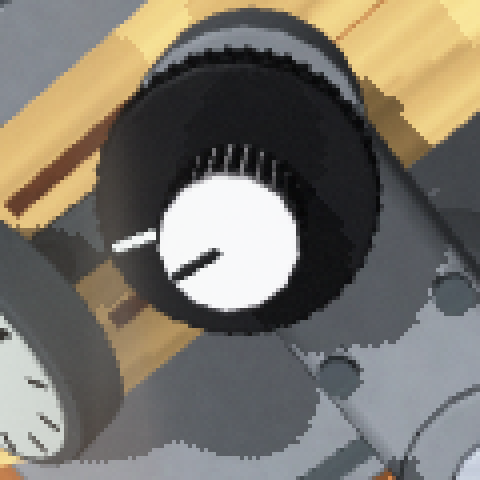

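```bash
python3 - <<'E'
from h import *
from scipy.spatial.transform import Rotation as Ro
s=robot.read_state();q=s['ee_rot'];R=Ro.from_quat([*q[1:],q[0]])
n=np.array([q[1],q[2],0]);n/=np.linalg.norm(n);T=Ro.from_quat([*n,0])
print((T*R.inv()).as_rotvec(),(np.array([.5124,-.0519,.208])-s['ee_pos'])*100)
E
```

```text
[ 5.95565543e-03 -3.80632584e-02  1.11029169e-16] [  0.75240015  -1.53087797 -15.15475096]
```

```bash
python3 -m pendant '{"steps":[{"tx":0.75,"ty":-1.53,"tz":0,"rx":0.006,"ry":-0.038,"rz":0},{"tx":0.75,"ty":-1.53,"tz":-4,"rx":0.006,"ry":-0.038,"rz":0},{"tx":0.75,"ty":-1.53,"tz":-8,"rx":0.006,"ry":-0.038,"rz":0},{"tx":0.75,"ty":-1.53,"tz":-11,"rx":0.006,"ry":-0.038,"rz":0},{"tx":0.75,"ty":-1.53,"tz":-13.5,"rx":0.006,"ry":-0.038,"rz":0},{"tx":0.75,"ty":-1.53,"tz":-15.1,"rx":0.006,"ry":-0.038,"rz":0},{"tx":0.75,"ty":-1.53,"tz":-15.1,"rx":0.006,"ry":-0.038,"rz":0}]}' 1
python3 -m pendant '{"steps":[{"tx":0,"ty":0,"tz":0,"rx":0,"ry":0,"rz":0},{"tx":0,"ty":0,"tz":0,"rx":0,"ry":0,"rz":0},{"tx":0,"ty":0,"tz":0,"rx":0,"ry":0,"rz":0},{"tx":0,"ty":0,"tz":0,"rx":0,"ry":0,"rz":0},{"tx":0,"ty":0,"tz":0,"rx":0,"ry":0,"rz":0},{"tx":0,"ty":0,"tz":0,"rx":0,"ry":0,"rz":0}]}' 0.3
python3 - <<'E'
from h import *
s=robot.read_state();print(s['qpos'],s['ee_pos'],s['torque'])
a=robot.grab_frame('wrist');b=robot.grab_frame('scene')
d=cv2.resize(b[205:290,155:240],(384,384),interpolation=cv2.INTER_CUBIC)
cv2.imwrite('pics/g1.png',cv2.resize(np.hstack([a,d])[:,:,::-1],(800,343)))
E
```

```text
t: 5.5
ee_pos: [0.5118, -0.0522, 0.2078]
ee_rot: [-0.001, -0.39, 0.921, 0.0]
ft_force: [0.2, -0.2, 0.9]
width: 0.0852
grasp_force: 0.0
t: 6.25
ee_pos: [0.5135, -0.0524, 0.21]
ee_rot: [0.001, -0.39, 0.921, -0.001]
ft_force: [-0.2, -1.2, 5.9]
width: 0.0563
grasp_force: 62.8
[ 0.076586    0.28311242 -0.09845092  1.86031494  0.03310388  0.99679816
  2.33565146] [ 0.51347583 -0.0524414   0.21003428] [-0.25527603  0.00447653  0.07606275]
```

View pics/g1.png

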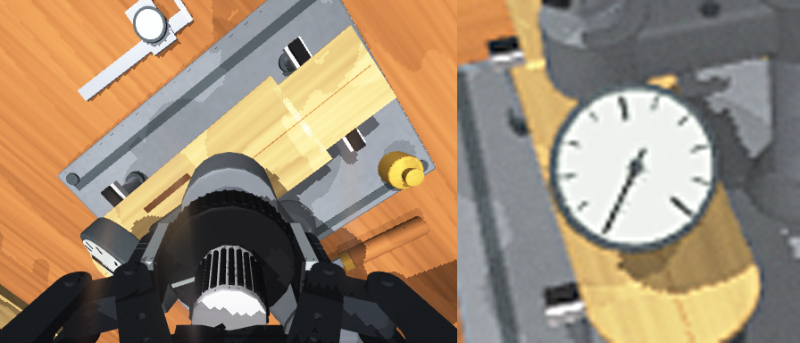

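The wrist view shows the pads seated on both sides of the black ring. The scene crop shows the needle on the long rest mark at lower left. I'll turn the ring 1.2 rad and read the needle in code.

```bash
cat > dial.py <<'E'
from h import *
def read(im,psi=-.1):
    c,s=np.cos(psi),np.sin(psi);ex=np.array([c,s,0]);r=np.array([-s,c,0]);u=(np.array([0,0,1])-ex)/2**.5
    C=np.array([.5124,-.0519,.160])+.1*ex
    P=lambda rad,phi:proj('scene',C+rad*(np.cos(phi)*u+np.sin(phi)*r))
    p0=P(0,0);x,y=p0.round().astype(int)-32
    g=cv2.cvtColor(im,cv2.COLOR_RGB2GRAY);sub=im[y:y+64,x:x+64].astype(int)
    m=((sub.min(2)>165)).astype(np.uint8)
    n,l,st,ce=cv2.connectedComponentsWithStats(m);i=1+np.argmax(st[1:,4])
    h=cv2.convexHull(np.argwhere(l==i)[:,::-1].astype(np.int32));M=cv2.moments(h)
    cen=np.array([M['m10']/M['m00'],M['m01']/M['m00']])+[x,y];off=cen-p0
    F=np.arange(-1,20.01,.05);rr=np.linspace(.012,.030,25)
    I=lambda rr:np.array([np.mean([cv2.getRectSubPix(g,(1,1),tuple(map(float,P(q,-2.5+.25*f)+off)))[0,0] for q in rr]) for f in F])
    v=I(rr);w=np.clip(np.median(v)-v-15,0,None);k=np.argmax(w);sel=abs(F-F[k])<1.2
    f=(F[sel]*w[sel]).sum()/max(w[sel].sum(),1e-6)
    return round(float(f),2),off.round(2),st[i,4],round(float(w[k]),0)
if __name__=='__main__':
    fs=[]
    for _ in range(2):
        o=read(robot.grab_frame('scene'));fs.append(o[0])
    s=robot.read_state();print('LOAD',fs,o[1:],'j7',round(s['qpos'][6],3),s['torque'].round(2))
E
python3 dial.py
python3 -m pendant '{"steps":[{"tx":0,"ty":0,"tz":-0.03,"rx":0,"ry":0,"rz":-0.17},{"tx":0,"ty":0,"tz":-0.05,"rx":0,"ry":0,"rz":-0.34},{"tx":0,"ty":0,"tz":-0.08,"rx":0,"ry":0,"rz":-0.51},{"tx":0,"ty":0,"tz":-0.1,"rx":0,"ry":0,"rz":-0.68},{"tx":0,"ty":0,"tz":-0.13,"rx":0,"ry":0,"rz":-0.85},{"tx":0,"ty":0,"tz":-0.15,"rx":0,"ry":0,"rz":-1.02},{"tx":0,"ty":0,"tz":-0.18,"rx":0,"ry":0,"rz":-1.2},{"tx":0,"ty":0,"tz":-0.18,"rx":0,"ry":0,"rz":-1.2},{"tx":0,"ty":0,"tz":-0.18,"rx":0,"ry":0,"rz":-1.2}]}' 0.3
python3 dial.py
```

```text
t: 7.52
ee_pos: [0.5137, -0.0537, 0.2082]
ee_rot: [0.002, 0.199, 0.98, -0.0]
ft_force: [0.1, -5.2, 5.3]
width: 0.0561
grasp_force: 62.9Traceback (most recent call last):
  File "dial.py", line 20, in <module>
    o=read(robot.grab_frame('scene'));fs.append(o[0])
  File "dial.py", line 14, in read
    v=I(rr);w=np.clip(np.median(v)-v-15,0,None);k=np.argmax(w);sel=abs(F-F[k])<1.2
  File "dial.py", line 13, in <lambda>
    I=lambda rr:np.array([np.mean([cv2.getRectSubPix(g,(1,1),tuple(map(float,P(q,-2.5+.25*f)+off)))[0,0] for q in rr]) for f in F])
                                                                             ~^^^^^^^^^^^^^^
  File "dial.py", line 5, in <lambda>
    P=lambda rad,phi:proj('scene',C+rad*(np.cos(phi)*u+np.sin(phi)*r))
                     ~~~~^^^^^^^^^^^^^^^^^^^^^^^^^^^^^^^^^^^^^^^^^^^^^
  File "h.py", line 9, in proj
    k=robot.get_calibration(c);p=np.array(k['R'])@X+np.array(k['t']);return np.array([k['fx']*p[0]/p[2]+k['cx'],k['fy']*p[1]/p[2]+k['cy']])
ValueError: time passes only in moves, steps and waits
Traceback (most recent call last):
  File "dial.p
[... 166 characters left out ...]
.argmax(w);sel=abs(F-F[k])<1.2
  File "dial.py", line 13, in <lambda>
    I=lambda rr:np.array([np.mean([cv2.getRectSubPix(g,(1,1),tuple(map(float,P(q,-2.5+.25*f)+off)))[0,0] for q in rr]) for f in F])
                                                                             ~^^^^^^^^^^^^^^
  File "dial.py", line 5, in <lambda>
    P=lambda rad,phi:proj('scene',C+rad*(np.cos(phi)*u+np.sin(phi)*r))
                     ~~~~^^^^^^^^^^^^^^^^^^^^^^^^^^^^^^^^^^^^^^^^^^^^^
  File "h.py", line 9, in proj
    k=robot.get_calibration(c);p=np.array(k['R'])@X+np.array(k['t']);return np.array([k['fx']*p[0]/p[2]+k['cx'],k['fy']*p[1]/p[2]+k['cy']])
ValueError: time passes only in moves, steps and waits
```

```bash
sed -i '2a from functools import cache\ncal=cache(robot.get_calibration)' h.py; sed -i 's/k=robot.get_calibration(/k=cal(/' h.py; python3 dial.py; python3 - <<'E'
import cv2
from dial import *
im=robot.grab_frame('scene');cv2.imwrite('pics/d2.png',cv2.resize(im[205:290,155:240,::-1],(400,400),interpolation=cv2.INTER_CUBIC))
for p in (-.2,-.1,0): print(p,read(im,p))
s=robot.read_state();print(s['t'],s['ee_pos'])
E
```

```text
LOAD [-0.07, -0.06] (array([-0.96, -1.14]), np.int32(1076), 123.0) j7 1.212 [-1.14 -0.15 -0.15]
-0.2 (-0.35, array([ 3.92, -2.1 ]), np.int32(1074), 122.0)
-0.1 (-0.06, array([-0.96, -1.13]), np.int32(1074), 122.0)
0 (0.26, array([-5.69,  0.16]), np.int32(1074), 123.0)
7.725 [ 0.51370246 -0.05368333  0.20823565]
```

View pics/d2.png

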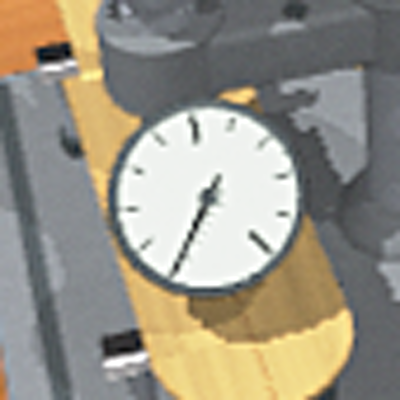

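The dial crop shows the needle still on the rest mark, running from about (210,190) to (172,275), and the code reads -0.06 N. I'll step 0.12 rad at a time (at most about 3 N each), stopping when the needle lifts.

```bash
cat >> dial.py <<'E'
    import sys; sys.exit(max(fs)>0.4)
E
S='step typed below'
python3 -m pendant '{"steps":[{"tx":0,"ty":0,"tz":-0.02,"rx":0,"ry":0,"rz":-0.12},{"tx":0,"ty":0,"tz":-0.02,"rx":0,"ry":0,"rz":-0.12},{"tx":0,"ty":0,"tz":-0.02,"rx":0,"ry":0,"rz":-0.12}]}' 0.3 |head -1 && python3 dial.py &&
python3 -m pendant '{"steps":[{"tx":0,"ty":0,"tz":-0.02,"rx":0,"ry":0,"rz":-0.12},{"tx":0,"ty":0,"tz":-0.02,"rx":0,"ry":0,"rz":-0.12},{"tx":0,"ty":0,"tz":-0.02,"rx":0,"ry":0,"rz":-0.12}]}' 0.3 |head -1 && python3 dial.py &&
python3 -m pendant '{"steps":[{"tx":0,"ty":0,"tz":-0.02,"rx":0,"ry":0,"rz":-0.12},{"tx":0,"ty":0,"tz":-0.02,"rx":0,"ry":0,"rz":-0.12},{"tx":0,"ty":0,"tz":-0.02,"rx":0,"ry":0,"rz":-0.12}]}' 0.3 |head -1 && python3 dial.py &&
python3 -m pendant '{"steps":[{"tx":0,"ty":0,"tz":-0.02,"rx":0,"ry":0,"rz":-0.12},{"tx":0,"ty":0,"tz":-0.02,"rx":0,"ry":0,"rz":-0.12},{"tx":0,"ty":0,"tz":-0.02,"rx":0,"ry":0,"rz":-0.12}]}' 0.3 |tail -6 && python3 dial.py
```

```text
t: 8.1
LOAD [-0.04, -0.03] (array([-0.92, -1.06]), np.int32(1072), 117.0) j7 1.1 [-1.25 -0.04 -0.15]
t: 8.57
LOAD [-0.04, -0.04] (array([-0.94, -0.99]), np.int32(1074), 119.0) j7 0.988 [-1.38  0.06 -0.09]
t: 9.05
LOAD [-0.03, -0.02] (array([-0.93, -0.96]), np.int32(1073), 119.0) j7 0.876 [-1.35  0.15 -0.18]
t: 9.52
ee_pos: [0.5134, -0.0541, 0.2075]
ee_rot: [0.002, 0.426, 0.905, -0.0]
ft_force: [-0.6, -6.0, 7.8]
width: 0.0563
grasp_force: 63.0
LOAD [-0.05, -0.05] (array([-0.97, -0.93]), np.int32(1075), 125.0) j7 0.764 [-1.42  0.22 -0.2 ]
```

```bash
python3 -m pendant '{"steps":[{"tx":0,"ty":0,"tz":-0.02,"rx":0,"ry":0,"rz":-0.12},{"tx":0,"ty":0,"tz":-0.02,"rx":0,"ry":0,"rz":-0.12},{"tx":0,"ty":0,"tz":-0.02,"rx":0,"ry":0,"rz":-0.12}]}' 0.3 |head -1 && python3 dial.py &&
python3 -m pendant '{"steps":[{"tx":0,"ty":0,"tz":-0.02,"rx":0,"ry":0,"rz":-0.12},{"tx":0,"ty":0,"tz":-0.02,"rx":0,"ry":0,"rz":-0.12},{"tx":0,"ty":0,"tz":-0.02,"rx":0,"ry":0,"rz":-0.12}]}' 0.3 |head -1 && python3 dial.py &&
python3 -m pendant '{"steps":[{"tx":0,"ty":0,"tz":-0.02,"rx":0,"ry":0,"rz":-0.12},{"tx":0,"ty":0,"tz":-0.02,"rx":0,"ry":0,"rz":-0.12},{"tx":0,"ty":0,"tz":-0.02,"rx":0,"ry":0,"rz":-0.12}]}' 0.3 |head -1 && python3 dial.py &&
python3 -m pendant '{"steps":[{"tx":0,"ty":0,"tz":-0.02,"rx":0,"ry":0,"rz":-0.12},{"tx":0,"ty":0,"tz":-0.02,"rx":0,"ry":0,"rz":-0.12},{"tx":0,"ty":0,"tz":-0.02,"rx":0,"ry":0,"rz":-0.12}]}' 0.3 |head -1 && python3 dial.py &&
python3 -m pendant '{"steps":[{"tx":0,"ty":0,"tz":-0.02,"rx":0,"ry":0,"rz":-0.12},{"tx":0,"ty":0,"tz":-0.02,"rx":0,"ry":0,"rz":-0.12},{"tx":0,"ty":0,"tz":-0.02,"rx":0,"ry":0,"rz":-0.12}]}' 0.3 |head -1 && python3 dial.py &&
python3 -m pendant '{"steps":[{"tx":0,"ty":0,"tz":-0.02,"rx":0,"ry":0,"rz":-0.12},{"tx":0,"ty":0,"tz":-0.02,"rx":0,"ry":0,"rz":-0.12},{"tx":0,"ty":0,"tz":-0.02,"rx":0,"ry":0,"rz":-0.12}]}' 0.3 && python3 dial.py
```

```text
t: 10.0
LOAD [0.01, 0.02] (array([-0.94, -0.75]), np.int32(1073), 130.0) j7 0.652 [-1.41  0.39 -0.09]
t: 10.48
LOAD [3.16, 3.15] (array([-0.96, -0.73]), np.int32(1066), 138.0) j7 0.541 [-1.42  0.48 -0.15]
```

The needle reads 3.15 N from the coarse ring alone. I'll release the ring and rise.

```bash
python3 -m pendant '{"steps":[{"tx":0,"ty":0,"tz":0,"rx":0,"ry":0,"rz":0},{"tx":0,"ty":0,"tz":0,"rx":0,"ry":0,"rz":0},{"tx":0,"ty":0,"tz":0,"rx":0,"ry":0,"rz":0},{"tx":0,"ty":0,"tz":0,"rx":0,"ry":0,"rz":0}]}' 1 ; python3 dial.py
python3 -c "
from bench import robot
s=robot.read_state();print(s['ee_pos'])"
```

```text
t: 11.08
ee_pos: [0.5123, -0.0519, 0.2054]
ee_rot: [-0.0, 0.531, 0.848, 0.0]
ft_force: [-0.3, 0.0, 0.3]
width: 0.0854
grasp_force: 0.0
LOAD [2.67, 2.67] (array([-0.95, -0.75]), np.int32(1063), 141.0) j7 0.541 [-0.04  0.06 -0.05]
[ 0.51234237 -0.05197393  0.20544046]
```

```bash
python3 -m pendant '{"steps":[{"tx":0.06,"ty":-0.13,"tz":1.5,"rx":0,"ry":0,"rz":0},{"tx":0.06,"ty":-0.13,"tz":3,"rx":0,"ry":0,"rz":0},{"tx":0.06,"ty":-0.13,"tz":3.8,"rx":0,"ry":0,"rz":0},{"tx":0.06,"ty":-0.13,"tz":3.8,"rx":0,"ry":0,"rz":0},{"tx":0.06,"ty":-0.13,"tz":3.8,"rx":0,"ry":0,"rz":0}]}' 1
python3 -m pendant '{"steps":[{"tx":0,"ty":0,"tz":0,"rx":0,"ry":0,"rz":0},{"tx":0,"ty":0,"tz":0,"rx":0,"ry":0,"rz":0},{"tx":0,"ty":0,"tz":0,"rx":0,"ry":0,"rz":0},{"tx":0,"ty":0,"tz":0,"rx":0,"ry":0,"rz":0},{"tx":0,"ty":0,"tz":0,"rx":0,"ry":0,"rz":0},{"tx":0,"ty":0,"tz":0,"rx":0,"ry":0,"rz":0},{"tx":0,"ty":0,"tz":0,"rx":0,"ry":0,"rz":0}]}' 0.1
python3 dial.py; python3 - <<'E'
import cv2
from h import *
im=robot.grab_frame('wrist');cv2.imwrite('pics/f1.png',im[:,:,::-1])
E
```

```text
t: 11.8
ee_pos: [0.5127, -0.0533, 0.2433]
ee_rot: [-0.0, 0.531, 0.848, 0.0]
ft_force: [0.1, -0.4, -0.4]
width: 0.0854
grasp_force: 0.0
t: 12.68
ee_pos: [0.5128, -0.0535, 0.2436]
ee_rot: [0.0, 0.531, 0.847, 0.0]
ft_force: [-2.6, -0.2, 3.7]
width: 0.0243
grasp_force: 58.8
LOAD [2.91, 2.92] (array([-0.95, -0.74]), np.int32(1065), 130.0) j7 0.531 [-0.14  0.63 -0.  ]
```

View pics/f1.png

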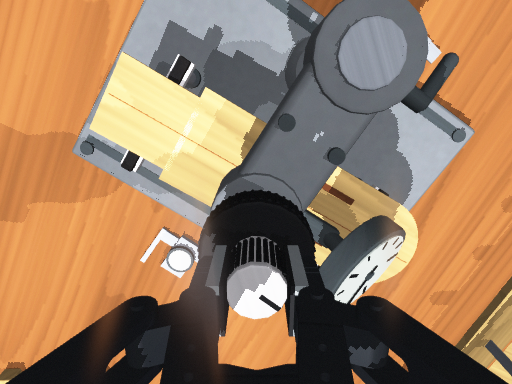

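The view shows both pads on the bare-metal knob, with the tips clear of the black ring. A small test turn will confirm that the ring stays put.

```bash
python3 -m pendant '{"steps":[{"tx":0,"ty":0,"tz":0,"rx":0,"ry":0,"rz":-0.1},{"tx":0,"ty":0,"tz":0,"rx":0,"ry":0,"rz":-0.1}]}' 0.1 |head -1; python3 dial.py
python3 -m pendant '{"steps":[{"tx":0,"ty":0,"tz":0,"rx":0,"ry":0,"rz":-0.1},{"tx":0,"ty":0,"tz":0,"rx":0,"ry":0,"rz":-0.2},{"tx":0,"ty":0,"tz":0,"rx":0,"ry":0,"rz":-0.2},{"tx":0,"ty":0,"tz":0,"rx":0,"ry":0,"rz":-0.2}]}' 0.1 ; python3 dial.py
```

```text
t: 13.08
LOAD [3.31, 3.31] (array([-0.96, -0.72]), np.int32(1065), 136.0) j7 0.436 [-0.1   0.69 -0.09]
t: 13.68
ee_pos: [0.5128, -0.0535, 0.2436]
ee_rot: [0.0, 0.652, 0.759, 0.0]
ft_force: [-3.4, -0.7, 5.3]
width: 0.0241
grasp_force: 58.8
LOAD [4.0, 4.01] (array([-0.96, -0.72]), np.int32(1065), 143.0) j7 0.246 [-0.18  0.77 -0.03]
```

```bash
python3 -m pendant '{"steps":[{"tx":0,"ty":0,"tz":0,"rx":0,"ry":0,"rz":-0.15},{"tx":0,"ty":0,"tz":0,"rx":0,"ry":0,"rz":-0.3},{"tx":0,"ty":0,"tz":0,"rx":0,"ry":0,"rz":-0.45},{"tx":0,"ty":0,"tz":0,"rx":0,"ry":0,"rz":-0.6},{"tx":0,"ty":0,"tz":0,"rx":0,"ry":0,"rz":-0.75},{"tx":0,"ty":0,"tz":0,"rx":0,"ry":0,"rz":-0.9},{"tx":0,"ty":0,"tz":0,"rx":0,"ry":0,"rz":-1.05},{"tx":0,"ty":0,"tz":0,"rx":0,"ry":0,"rz":-1.2},{"tx":0,"ty":0,"tz":0,"rx":0,"ry":0,"rz":-1.2},{"tx":0,"ty":0,"tz":0,"rx":0,"ry":0,"rz":-1.2}]}' 0.1 ; python3 dial.py
```

```text
t: 15.02
ee_pos: [0.5127, -0.0534, 0.2436]
ee_rot: [0.0, 0.966, 0.258, -0.0]
ft_force: [-3.8, -0.2, 5.7]
width: 0.0242
grasp_force: 58.8
LOAD [8.24, 8.25] (array([-0.92, -0.55]), np.int32(1070), 131.0) j7 -0.884 [-0.08  0.94 -0.03]
```

```bash
python3 -m pendant '{"steps":[{"tx":0,"ty":0,"tz":0,"rx":0,"ry":0,"rz":-0.15},{"tx":0,"ty":0,"tz":0,"rx":0,"ry":0,"rz":-0.3},{"tx":0,"ty":0,"tz":0,"rx":0,"ry":0,"rz":-0.45},{"tx":0,"ty":0,"tz":0,"rx":0,"ry":0,"rz":-0.53},{"tx":0,"ty":0,"tz":0,"rx":0,"ry":0,"rz":-0.53},{"tx":0,"ty":0,"tz":0,"rx":0,"ry":0,"rz":-0.53},{"tx":0,"ty":0,"tz":0,"rx":0,"ry":0,"rz":-0.53}]}' 0.1 ; python3 dial.py
python3 - <<'E'
import cv2
from dial import *
im=robot.grab_frame('scene');cv2.imwrite('pics/d3.png',cv2.resize(im[205:290,155:240,::-1],(400,400),interpolation=cv2.INTER_CUBIC))
E
```

```text
t: 16.0
ee_pos: [0.5126, -0.0533, 0.2436]
ee_rot: [0.0, 1.0, -0.004, -0.0]
ft_force: [-3.7, 0.1, 7.4]
width: 0.0245
grasp_force: 58.9
LOAD [10.08, 10.08] (array([-0.92, -0.56]), np.int32(1075), 138.0) j7 -1.376 [-0.01  0.92 -0.05]
```

View pics/d3.png

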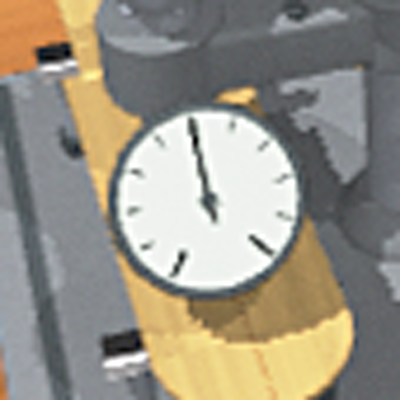

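The crop shows the needle standing on the long top mark, with its tip at about (192,118). I'll release the knob and rise clear.

```bash
python3 -m pendant '{"steps":[{"tx":0,"ty":0,"tz":0,"rx":0,"ry":0,"rz":0},{"tx":0,"ty":0,"tz":0,"rx":0,"ry":0,"rz":0},{"tx":0,"ty":0,"tz":0,"rx":0,"ry":0,"rz":0},{"tx":0,"ty":0,"tz":0,"rx":0,"ry":0,"rz":0},{"tx":0,"ty":0,"tz":0,"rx":0,"ry":0,"rz":0}]}' 1 ; python3 dial.py
```

```text
t: 16.77
ee_pos: [0.513, -0.0534, 0.2435]
ee_rot: [0.0, 1.0, -0.004, 0.0]
ft_force: [0.2, -0.2, 0.5]
width: 0.0854
grasp_force: 0.0
LOAD [9.82, 9.81] (array([-0.92, -0.57]), np.int32(1071), 143.0) j7 -1.376 [ 0.01  0.02 -0.04]
```

```bash
python3 -m pendant '{"steps":[{"tx":0,"ty":0,"tz":2,"rx":0,"ry":0,"rz":0},{"tx":0,"ty":0,"tz":5,"rx":0,"ry":0,"rz":0},{"tx":0,"ty":0,"tz":8,"rx":0,"ry":0,"rz":0},{"tx":0,"ty":0,"tz":10,"rx":0,"ry":0,"rz":0},{"tx":0,"ty":0,"tz":10,"rx":0,"ry":0,"rz":0},{"tx":0,"ty":0,"tz":10,"rx":0,"ry":0,"rz":0}]}' 1 |head -2; python3 dial.py && false; python3 -c "
from bench import robot
print(robot.finish_job())"
```

```text
t: 17.62
ee_pos: [0.5126, -0.0533, 0.3427]
LOAD [9.82, 9.81] (array([-0.92, -0.57]), np.int32(1072), 142.0) j7 -1.438 [ 0.02 -0.02 -0.04]
the job is handed in; nothing more can be done
None
```

The job is handed in at about 17.6 s of the 67 s: the coarse ring brought the load to about 3 N, the fine knob took it to 9.8 N on the dial, and both knobs are let go with the gripper clear of the press; the judge's verdict was not shown.

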